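Lock the instrument case with a padlock

ROBOT

A 6-joint arm with a two-finger parallel gripper is mounted at the origin on the work surface. World frame = base frame: x ahead of the robot, y to its left, z up, the work surface at z = 0. Lengths are in m, angles in rad, forces in N, time in s.
With the tool pointing down it reaches from about 0.35 to 0.975 m from the base axis. Payload 4.9 kg.
Tool frame: the origin (TCP) lies on the centre line of the jaws, within the pads' length; the fingertips stand manip.tip_reach ahead of it and the grasp point (between the pads) is the TCP (manip.tip_reach is the distance from the TCP to the fingertips, in m); z points along the fingers, y is the line along which they close (so a half turn about z gives the same grasp; the last joint's range is limited). The gripper opens to 85 mm and grips with 20 to 120 N. Pads are 22 mm wide; open, the fingers measure 114 mm over their backs; the gripper's body (76 mm by 85 mm) begins 54 mm behind the grasp point. The pads swing forward as they close: fully open they stand 13 mm farther back than shut.
Start: joints at [-1.33, 0.053, 1.613, -0, 1.476, -0.119], TCP at [0.22, -0.585, 0.25] pointing down, gripper open.
Joint ranges: [-3.01, 3.01], [-1.01, 2.22], [0.06, 2.58], [-1.02, 4.17], [0.09, 2.62], [-3.14, 3.14]. Speed limits (rad/s): [2.57, 2.57, 3.14, 3.14, 3.14, 3.14].

INTERFACE

Orientations are given as a unit quaternion [w, x, y, z].
In Python, from plant import manip gives the robot as it stands. The module is installed in compiled form; this text tells all that it offers.
- The arm moves only by the tool move_arm, never from a script. Its argument "rows" is a list of rows, each a list of 7 numbers: the shift along the tool's x, y, z in cm, then the turn, a rotation vector about the tool's x, y, z in degrees, then the opening, from -1 (shut) to 1 (fully open). In form: [[tx, ty, tz, ax, ay, az, jaw], ...]. A call has 1 to 20 rows; each row shifts and turns the commanded pose from where the row before left it, along the tool's axes as they then stand; what a row does not reach is not made up. A row lasts 1/12 s, in which the tool goes at most 41.7 mm and 7.16 degrees, less where a joint would pass 70% of its speed; a pose out of reach is approached as far as the arm can. A call is refused whole if a number of a shift passes 4.17 or a number of a turn 7.16, either way. A call with a gripper value outside its range is refused whole. The fingers move at their own pace and stop on an object; the grip force is fixed at half the most. Time passes only in rows, so rows that do not move let the fingers close. It gives the time, the measured TCP pose, the force, the opening and the grip force at its end, in the units of the state.
- manip.state(): the state, without advancing time (a new reading comes with each control period).
- manip.grab_frame(name): name is "scene" or "top"; returns a dict with "img" (400x640x3 uint8, blue, green, red), "mtx" (3x3 intrinsics, pixels), "k1" (the pictures are not rectified: a ray, as slopes to the right and down, at radius r is drawn at 1 + k1 r^2 times it, then the intrinsics apply), "R" (3x3) and "t" (3): a world point X has camera coordinates R X + t. Camera axes: x right, y down, z forward; pixel columns grow to the right and rows downward; lengths in m; the calibration is good to about 2 mm. A picture is of the moment at which its call begins. There is no depth.
- manip.job_done(): hands the job in; it is judged then, once.
The state is a dict: "time": time; "joint_pos": joint angles; "joint_vel": joint speeds; "joint_efforts": joint torques, N m; "tool_pos": TCP position; "tool_rot": TCP orientation; "contact_force": force on the tool from outside, world axes, zero at the start; "ft_torque": the same for the moment, N m; "gripper_width": opening from 0.0 (shut) to 1.0 (fully open); "grasp_force": force on a finger pad.
Only numpy, scipy, OpenCV 4.12 (cv2) and the standard library are available. Lean on these libraries where they do the work, as an engineer would, in place of code of your own. Each camera call takes 0.05 s, during which the arm holds its last target. There are 200 camera calls.

TASK

Lock the shut blue steel case with the open padlock: bring the padlock under the case's two stacked lugs so that the free leg of its shackle goes down through the lug hole into the padlock's own hole, then press the shackle home until it clicks and stays down. Work gently: do not lean hard on the padlock or push hard against the case and its lugs, leave the padlock standing upright on the table, and do not disturb the other things on the bench.

Things in the scene. Friction and masses are not known exactly. Their poses are not given: they have to be found in the camera images.
- padlock: Open padlock: brass block 60 (x) x 26 (y) x 50 (z) mm standing on the table; about 0.5 kg with its shackle. Origin: centre of its underside, z up. Own frame: the captive (heel) leg of the shackle turns and slides on a vertical axis at x = -16.5 mm, the round hole for the free (toe) leg is at x = +16.5 mm, both y = 0. A sprung pawl hidden in the body catches a notch in the toe leg.
- toe_hole (a point): Middle of the mouth of the 11 mm hole in the top of the padlock (50 mm above its underside), 17 mm deep, for the toe leg.
- shackle_crown (a point): Top middle of the steel U-shackle (round bar 9 mm, legs 33 mm apart between centres, crown straight for 11 mm between two bends); on the bar's upper side. Own x points level along the crown from heel to toe, z up. 111 mm above the padlock's underside when raised, 89 mm when pressed home. Pinch the bar here across the plane of the U; the padlock can be carried by it.
- shackle_toe (a point): Lowest point of the rounded toe (free leg) of the shackle, 33 mm from the heel axis. Raised, it is 10 mm above the padlock's top face; pressed home, 12 mm below it.
- shackle (a joint): Lift of the shackle, m: 0.022 raised (at the start), 0 on the bottom stop. A spring pushes it up, 5 N raised to 12 N at the bottom. Riding over the pawl at lifts of 5 to 2 mm takes up to 14 to 20 N; then the force drops, the pawl snaps in below about 0.001 and the hard stop follows at once. Once caught it rests at about 0.002 when let go; else it springs right up.
- shackle_swing (a joint): Turn of the shackle about its vertical heel axis, rad, anticlockwise from above positive: 0 = toe over the padlock's own hole; positive = swung aside. It turns with light friction (0.015 N m) and stays where it is left.
- case: Blue steel instrument case, shut and fixed to the table: 170 (x) x 260 (y) x 80 (z) mm plus a flat carrying handle to 92 mm. Origin: centre of its underside; its front face (own -x side) carries two latches and, in the middle, the lugs.
- lug_hole (a point): Middle, on the upper side, of the 14 mm hole through the two stacked steel lugs: a level tongue 26 mm wide standing out 30 mm from the case's front, 3.4 mm thick in all, underside 54 mm and upper side 57.4 mm above the table; more than 20 N strains it. The hole is 17 mm before the front face, the tongue ends 13 mm beyond it. Own x points level into the case, z up.
- table: Perforated welding table, top at height 0, the support of everything. More than 45 N between padlock and table is leaning too hard.
- tape_roll: Bystander: roll of masking tape, 104 mm across, 45 mm high, lying flat. Origin: centre of its underside.
- disc_stack: Bystander: stack of round steel blanks, 90 mm across, 28 mm high. Origin: centre of its underside.
- magnet_square: Bystander: red magnetic welding angle, 85 x 18 mm, 76 mm high. Origin: centre of its underside.
- screwdriver: Bystander: screwdriver lying on the table. Origin near the middle of its underside.
There are look-alikes about, which are no part of the job. Of the things shaped like the padlock, the brass one is meant.

How it is judged:
On the way:
1. the raised toe stands over the lug hole, the padlock's own hole under it (horizontal distance between each of shackle_toe, toe_hole and lug_hole below 0.006 m and value of joint shackle above 0.012 m), for 0.05 s.
At the end, for the whole second after the job is handed in: The shackle is caught by the pawl (lift under 4 mm with nothing pressing it), its toe passes down through the lug hole (within 6 mm of the hole's middle, more than 10 mm below the lugs) into the padlock's own hole, and the padlock stands upright (within 0.1 rad) and still on the table (value of joint shackle below 0.004 m and horizontal distance between shackle_toe and lug_hole below 0.006 m and horizontal distance between shackle_toe and toe_hole below 0.003 m and z of shackle_toe in the frame of lug_hole below -0.01 m and z of shackle_crown in the frame of lug_hole above 0.02 m and height (world z) of padlock below 0.004 m and angle between padlock's own z axis and vertical below 0.1 rad and linear speed of padlock below 0.02 m/s); the robot touches nothing.
It fails at once if the padlock is pressed on the table with more than 45 N (contact force between padlock and table above 45 N).
It fails at once if the padlock or its shackle pushes the case or its lugs with more than 20 N (contact force between padlock and case above 20 N).
It fails at once if the robot pushes the case with more than 20 N (contact force between any of the arm, the fingers and case above 20 N).
It fails at once if a bystander is moved by more than 20 mm (distance of any of tape_roll, disc_stack, magnet_square, screwdriver from where it was at the start of the episode above 0.02 m).
It also fails if it takes over 64 s, if anything falls off the work surface, if the arm or the gripper's body presses on something with over 40 N, if the wrist force passes 120 N, or if a joint passes its speed limit or range.

## Working session

There is one attempt and no reset: what is moved stays moved. The work goes in short steps, Python scripts to look and compute and a tool call to move; the robot and the scene stay as the last step left them, time stands still between calls to the robot, and variables do not carry over. Pictures are saved under pics/ and viewed, at most 10 in all, crops included, and the job is handed in when it is done.

Besides the shell and the picture viewer there is one more tool, called after "Call:" as name(argument=value, ...) on one line, values as JSON. move_arm: Moves the arm, as the interface text tells. Its arguments: {"type":"object","properties":{"rows":{"type":"array","items":{"type":"array","items":{"type":"number"}}}},"required":["rows"]}

```bash
mkdir -p pics
cat > h.py <<'E'
import numpy as np, cv2
from plant import manip
def grab(n):
    f=manip.grab_frame(n); return f
def ray(f,u,v):
    K=np.array(f["mtx"]);R=np.array(f["R"]);t=np.array(f["t"])
    d=np.array([(u-K[0,2])/K[0,0],(v-K[1,2])/K[1,1]]);s=d.copy()
    for _ in range(30): s=d/(1+f["k1"]*(s@s))
    return -R.T@t, R.T@np.array([s[0],s[1],1])
def at(f,u,v,z):
    o,d=ray(f,u,v); return o+d*(z-o[2])/d[2]
def proj(f,X):
    K=np.array(f["mtx"]);c=np.array(f["R"])@np.array(X)+np.array(f["t"]);s=c[:2]/c[2];s=s*(1+f["k1"]*(s@s))
    return K[0,0]*s[0]+K[0,2],K[1,1]*s[1]+K[1,2]
E
python3 - <<'E'
from h import *
print(manip.state(), manip.tip_reach)
for n in("scene","top"):
    f=grab(n);cv2.imwrite(f"pics/{n}0.png",f["img"]);print(n,-f["R"].T@f["t"],f["R"][2],f["mtx"][0],f["k1"])
E
```

```text
{'time': 0.0, 'joint_pos': array([-1.32999591e+00,  5.33679025e-02,  1.61428232e+00,  3.06691404e-05,
        1.47601010e+00, -1.18982651e-01]), 'joint_vel': array([ 0.00071519, -0.00097776,  0.00065475,  0.00017483,  0.00146381,
        0.00060638]), 'joint_efforts': array([-2.99965352e-03, -3.93679476e+01, -3.70176888e+01, -4.23444826e-04,
        6.96271862e-03, -1.79514200e-05]), 'tool_pos': array([ 0.219923  , -0.58440827,  0.24906312]), 'tool_rot': array([-1.03284574e-03,  9.83862842e-01,  1.78921319e-01, -4.76948059e-05]), 'contact_force': array([-0.24362319,  0.3233151 , -0.34977884]), 'ft_torque': array([-0.04904663,  0.03450674,  0.06312851]), 'grasp_force': 0.0, 'gripper_width': 1.001141825227825} 0.019
scene [ 1.1103242  -0.2926867   0.73828689] [-0.65532922  0.23813957 -0.71682157] [453.2953417    0.         320.41094948] 0.02929172251498909
top [ 0.47059775 -0.04616963  0.85515528] [ 0.0908321   0.00161893 -0.9958649 ] [392.04358222   0.         312.32144473] -0.09582123339954966
```

View pics/scene0.png

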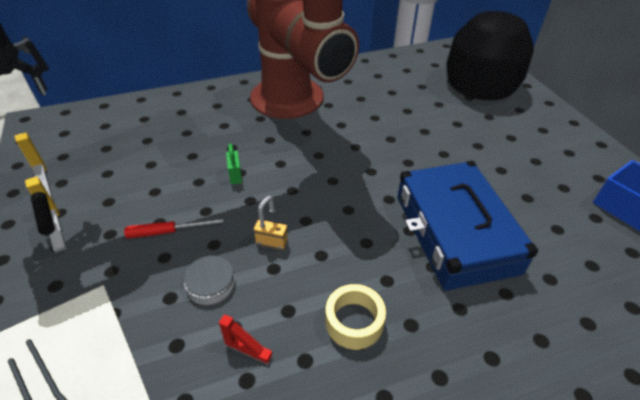

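View pics/top0.png

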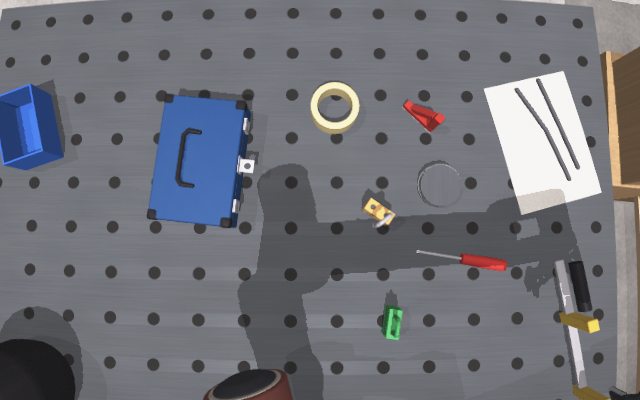

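Candidates for the padlock are the brass one (scene (270,230), top (379,211)) and the green look-alike (scene (234,165), top (393,322)). For the case, there is the blue shut case with lugs (scene (415,225), top (247,166)) and the open blue bin (scene (630,200)). I choose the brass padlock and the shut case, and check both in one close crop.

Run:
```python
from h import *
s=cv2.imread("pics/scene0.png");t=cv2.imread("pics/top0.png")
def c(i,x,y,w,h,k): return cv2.resize(i[y:y+h,x:x+w],None,fx=k,fy=k,interpolation=cv2.INTER_CUBIC)
a=np.hstack([c(s,240,190,56,62,7)[:,:392],c(t,352,190,56,62,7)])
b=np.hstack([c(s,396,190,56,22,7),c(t,228,150,56,22,7)])
b=np.hstack([c(s,396,208,56,23,7),c(t,218,154,56,23,7)])
cv2.imwrite("pics/crop0.png",np.vstack([a,b]))
f=grab("top");g=grab("scene")
print(at(f,379,211,.05),at(f,247,166,.057),at(g,415,225,.057),at(f,393,322,.05))
```

```text
[ 0.51498047 -0.18231155  0.05      ] [0.60741725 0.09017674 0.057     ] [0.61132675 0.09011019 0.057     ] [ 0.2890024  -0.20899596  0.05      ]
```

View pics/crop0.png

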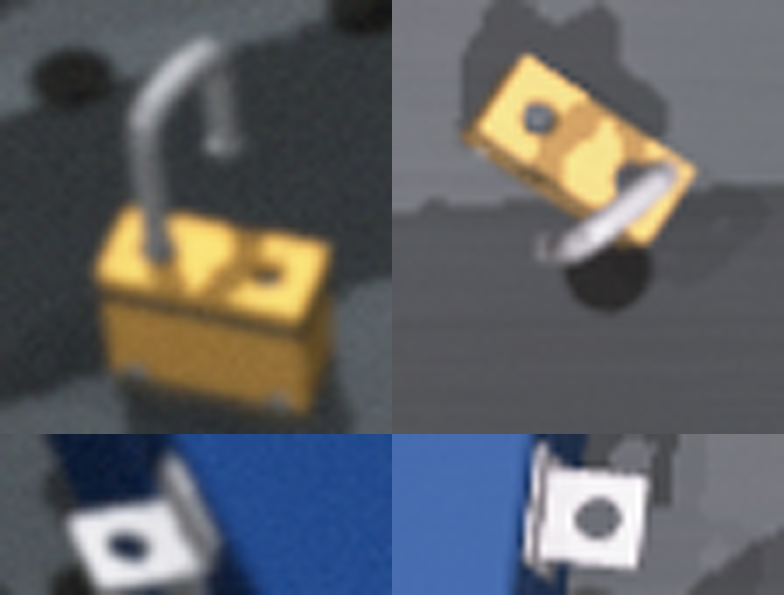

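The crop confirms an open brass padlock with a steel shackle swung aside by roughly 90°. Its toe hole is at top (372.7,206.4) and its heel at (386,215). The lug hole is at top (247,165.6) and scene (413.9,223.4). Next I fit the poses.

```bash
cat > fit.py <<'E'
from h import *
from scipy.optimize import least_squares
def C(p,ox,oy,k=7): return (np.array(p)+.5)/k-.5+[ox,oy]
def model(q):
    x,y,a,s=q; c,d=np.cos(a),np.sin(a)
    W=lambda px,py,z:np.array([x+c*px-d*py,y+d*px+c*py,z])
    h=lambda r,z:W(-.0165+r*np.cos(s),r*np.sin(s),z)
    return dict(th=W(.0165,0,.05),hl=h(0,.05),A=W(.03,.013,.05),B=W(-.03,.013,.05),Cc=W(-.03,-.013,.05),D=W(.03,-.013,.05),cr=h(.0165,.1065),toe=h(.033,.062))
if __name__=="__main__":
    f=grab("top");g=grab("scene")
    T=dict(th=(148,118),hl=(240,180),A=(88,132),D=(135,55),Cc=(301,170),B=(253,245),cr=(225,210),toe=(156,248))
    S=dict(th=(265,268),hl=(155,248),A=(330,242),D=(300,325),Cc=(97,275),B=(125,205),cr=(175,76),toe=(222,145))
    T={k:C(v,352,190) for k,v in T.items()};S={k:C(v,240,190) for k,v in S.items()}
    def swapped(d):return d
    def res(q,L):
        m=model(q);return np.concatenate([np.array(proj(F,m[k]))-P[k] for F,P in L for k in P])
    for nm,L in(("top",[(f,T)]),("scene",[(g,S)]),("both",[(f,T),(g,S)])):
        r=least_squares(res,[.515,-.182,1.0,1.7],args=(L,),loss="soft_l1")
        print(nm,r.x.round(4),np.degrees(r.x[2:]).round(1));print(res(r.x,L).round(1).reshape(-1,2).tolist())
    m=model(r.x);print(m)
    print("lug",at(f,*C((206,84),218,154),.0574),at(g,*C((128,111),396,208),.0574))
    p=[at(f,*C(v,218,154),.0574) for v in((158,36),(256,42),(246,136),(156,128))]
    print(np.round(p,4))
E
python3 fit.py
```

```text
top [ 0.5149 -0.1827  0.9664  1.2288] [55.4 70.4]
[[-0.1, 0.1], [-0.0, 0.3], [-0.5, -0.5], [-0.2, 0.2], [0.1, 0.3], [0.0, -0.1], [0.7, -0.2], [0.0, -0.1]]
scene [ 0.5138 -0.1834  0.9883  1.2711] [56.6 72.8]
[[0.3, 0.2], [0.3, 0.0], [-0.7, 0.4], [-0.2, -1.8], [0.0, -0.3], [0.4, 0.3], [-0.0, -0.0], [-0.2, 0.4]]
both [ 0.5146 -0.1831  0.9741  1.2513] [55.8 71.7]
[[0.0, 0.3], [0.2, 0.4], [-0.3, -0.2], [-0.1, 0.4], [0.4, 0.3], [0.3, 0.0], [1.1, 0.1], [0.6, 0.4], [0.5, 0.5], [0.6, 0.2], [-0.4, 0.8], [-0.1, -1.4], [0.2, -0.2], [0.7, 0.4], [0.5, 0.3], [0.5, 0.8]]
{'th': array([ 0.52384785, -0.16949931,  0.05      ]), 'hl': array([ 0.50530585, -0.19679756,  0.05      ]), 'A': array([ 0.52067936, -0.15102742,  0.05      ]), 'B': array([ 0.48696663, -0.2006606 ,  0.05      ]), 'Cc': array([ 0.50847434, -0.21526945,  0.05      ]), 'D': array([ 0.54218707, -0.16563627,  0.05      ]), 'cr': array([ 0.49525981, -0.18370837,  0.1065    ]), 'toe': array([ 0.48521377, -0.17061917,  0.062     ])}
lug [0.6082452  0.09012517 0.0574    ] [0.60713182 0.08970138 0.0574    ]
[[0.6227 0.1047 0.0574]
 [0.6208 0.0755 0.0574]
 [0.5927 0.078  0.0574]
 [0.5951 0.1047 0.0574]]
```

Call:
move_arm(rows=[[0, 0, 0, 0, 0, -7.13, 1], [0, 0, 0, 0, 0, -7.13, 1], [0, 0, 0, 0, 0, -7.13, 1], [0, 0, 0, 0, 0, -7.13, 1], [0, 0, 0, 0, 0, -7.13, 1], [0, 0, 0, 0, 0, -7.13, 1], [0, 0, 0, 0, 0, -7.13, 1], [0, 0, 0, 0, 0, -7.13, 1], [0, 0, 0, 0, 0, -7.13, 1], [0, 0, 0, 0, 0, -7.13, 1], [0, 0, 0, 0, 0, -7.13, 1], [0, 0, 0, 0, 0, -7.13, 1], [0, 0, 0, 0, 0, -7.13, 1], [0, 0, 0, 0, 0, -7.13, 1], [0, 0, 0, 0, 0, -7.13, 1]])

```text
time: 1.55
tool_pos: [0.22, -0.5849, 0.2502]
tool_rot: [-0.0, 0.439, 0.898, 0.0]
contact_force: [-0.8, -0.7, -0.5]
gripper_width: 1.003
grasp_force: 0.0
```

```bash
cat > go.py <<'E'
import sys
from h import *
from scipy.spatial.transform import Rotation as Ro
# usage: go.py x y z yaw_of_tool_y(deg): shift in tool axes (cm), tool turn, state
s=manip.state();q=s["tool_rot"];R=Ro.from_quat(np.r_[q[1:],q[0]])
M=R.as_matrix();yaw=np.degrees(np.arctan2(M[1,1],M[0,1]))
print("t %.2f"%s["time"],"pos",s["tool_pos"].round(4),"yawy %.2f tilt x %.2f y %.2f"%(yaw,np.degrees(M[2,0]),np.degrees(M[2,1])),"F",s["contact_force"].round(1),"M",s["ft_torque"].round(2),"w %.3f g %.1f"%(s["gripper_width"],s["grasp_force"]))
if len(sys.argv)>3:
    d=np.array([float(v) for v in sys.argv[1:4]])-s["tool_pos"];print("shift cm",(M.T@d*100).round(2))
if len(sys.argv)>4: print("turn z",-((float(sys.argv[4])-yaw+180)%360-180))
E
python3 go.py .4953 -.1837 .2 37.5
```

```text
t 1.55 pos [ 0.22   -0.5849  0.2502] yawy 37.92 tilt x 0.01 y 0.01 F [-0.8 -0.7 -0.5] M [ 0.01 -0.01 -0.07] w 1.003 g 0.0
shift cm [14.74 46.37  5.02]
turn z 0.415448418721553
```

Call:
move_arm(rows=[[0.92, 2.9, 0.25, 0, 0, 0, 1], [0.92, 2.9, 0.25, 0, 0, 0, 1], [0.92, 2.9, 0.25, 0, 0, 0, 1], [0.92, 2.9, 0.25, 0, 0, 0, 1], [0.92, 2.9, 0.25, 0, 0, 0, 1], [0.92, 2.9, 0.25, 0, 0, 0, 1], [0.92, 2.9, 0.25, 0, 0, 0, 1], [0.92, 2.9, 0.25, 0, 0, 0, 1], [0.92, 2.9, 0.25, 0, 0, 0, 1], [0.92, 2.9, 0.25, 0, 0, 0, 1], [0.92, 2.9, 0.25, 0, 0, 0, 1], [0.92, 2.9, 0.25, 0, 0, 0, 1], [0.92, 2.9, 0.25, 0, 0, 0, 1], [0.92, 2.9, 0.25, 0, 0, 0, 1], [0.92, 2.9, 0.25, 0, 0, 0, 1], [0.92, 2.9, 0.25, 0, 0, 0, 1], [0, 0, 0, 0, 0, 0.4, 1], [0, 0, 0, 0, 0, 0, 1]])

```text
time: 3.05
tool_pos: [0.4985, -0.1843, 0.2101]
tool_rot: [-0.0, 0.444, 0.896, -0.0]
contact_force: [-0.4, -0.3, -0.2]
gripper_width: 1.0
grasp_force: 0.0
```

```bash
python3 go.py .4953 -.1837 .109 37.5
```

```text
t 3.05 pos [ 0.4985 -0.1843  0.2101] yawy 37.32 tilt x 0.02 y -0.03 F [-0.4 -0.3 -0.2] M [-0.03 -0.01 -0.  ] w 1.000 g 0.0
shift cm [ 0.23 -0.21 10.11]
turn z -0.18168403277979905
```

Call:
move_arm(rows=[[0.23, -0.21, 2.0, 0, 0, 0, 1], [0, 0, 2.0, 0, 0, 0, 1], [0, 0, 2.0, 0, 0, 0, 0.6], [0, 0, 2.0, 0, 0, 0, 0.2], [0, 0, 1.4, 0, 0, 0, 0], [0, 0, 0.7, 0, 0, 0, -0.3], [0, 0, 0, 0, 0, 0, -0.5]])

```text
time: 3.63
tool_pos: [0.4934, -0.1851, 0.1074]
tool_rot: [-0.002, 0.445, 0.895, -0.0]
contact_force: [-1.4, -0.5, 0.8]
gripper_width: 0.298
grasp_force: 0.0
```

```bash
python3 go.py .4953 -.1837 .109 37.5
python3 - <<'E'
from h import *
f=grab("top");g=grab("scene")
a=[cv2.resize(i,None,fx=6,fy=6,interpolation=cv2.INTER_CUBIC) for i in(f["img"][180:260,345:411],g["img"][180:260,235:301])]
cv2.imwrite("pics/pre.png",np.hstack(a))
E
```

```text
t 3.63 pos [ 0.4934 -0.1851  0.1074] yawy 37.09 tilt x 0.18 y -0.10 F [-1.4 -0.5  0.8] M [0.01 0.01 0.06] w 0.298 g 0.0
shift cm [ 0.    0.23 -0.16]
turn z -0.4084439921051626
```

View pics/pre.png

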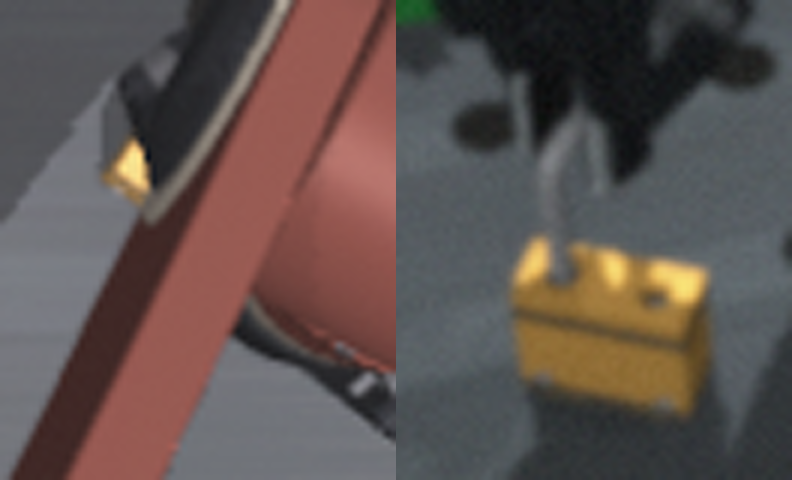

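In the scene half, the fingers straddle the crown (pixel ~(330,204)) and the body stands unmoved. The arm hides the padlock from the top camera. I'll centre 2 mm along y and close.

Call:
move_arm(rows=[[0, 0.2, 0, 0, 0, -0.4, -0.6], [0, 0, 0, 0, 0, 0, -0.8], [0, 0, 0, 0, 0, 0, -1], [0, 0, 0, 0, 0, 0, -1], [0, 0, 0, 0, 0, 0, -1], [0, 0, 0, 0, 0, 0, -1]])

```text
time: 4.23
tool_pos: [0.4973, -0.1843, 0.1104]
tool_rot: [0.001, 0.442, 0.897, -0.0]
contact_force: [-1.8, -2.2, 4.5]
gripper_width: 0.086
grasp_force: 58.7
```

```bash
python3 go.py .4953 -.1837 .109 37.5
```

```text
t 4.23 pos [ 0.4973 -0.1843  0.1104] yawy 37.57 tilt x -0.13 y 0.02 F [-1.8 -2.2  4.5] M [-0.42  0.19 -0.  ] w 0.086 g 58.7
shift cm [ 0.16 -0.12  0.14]
turn z 0.06766303721167333
```

Call:
move_arm(rows=[[-0.004, 0.105, 0, 0, 0, 4, -1], [-0.004, 0.105, 0, 0, 0, 4, -1], [-0.004, 0.105, 0, 0, 0, 4, -1], [-0.004, 0.105, 0, 0, 0, 4, -1], [-0.004, 0.105, 0, 0, 0, 4, -1], [-0.004, 0.105, 0, 0, 0, 4, -1], [-0.004, 0.105, 0, 0, 0, 4, -1], [-0.004, 0.105, 0, 0, 0, 4, -1], [-0.004, 0.105, 0, 0, 0, 4, -1], [-0.004, 0.105, 0, 0, 0, 4, -1], [-0.004, 0.105, 0, 0, 0, 4, -1], [-0.004, 0.105, 0, 0, 0, 4, -1], [-0.004, 0.105, 0, 0, 0, 4, -1], [-0.004, 0.105, 0, 0, 0, 4, -1], [-0.004, 0.105, 0, 0, 0, 4, -1], [-0.004, 0.105, 0, 0, 0, 4, -1], [-0.004, 0.105, 0, 0, 0, 4, -1], [-0.004, 0.105, 0, 0, 0, 4, -1], [0, 0, 0, 0, 0, 0, -1]])

```text
time: 5.82
tool_pos: [0.5146, -0.1834, 0.1097]
tool_rot: [0.0, 0.885, 0.466, 0.0]
contact_force: [-1.5, -2.2, 4.5]
gripper_width: 0.084
grasp_force: 58.7
```

```bash
python3 go.py
python3 - <<'E'
from h import *
f=grab("top");g=grab("scene")
a=[cv2.resize(i,None,fx=6,fy=6,interpolation=cv2.INTER_CUBIC) for i in(f["img"][180:260,345:411],g["img"][180:260,235:301])]
cv2.imwrite("pics/swing.png",np.hstack(a))
E
```

```text
t 5.82 pos [ 0.5146 -0.1834  0.1097] yawy -34.49 tilt x -0.01 y 0.03 F [-1.5 -2.2  4.5] M [-0.35  0.27  0.01] w 0.084 g 58.7
```

View pics/swing.png

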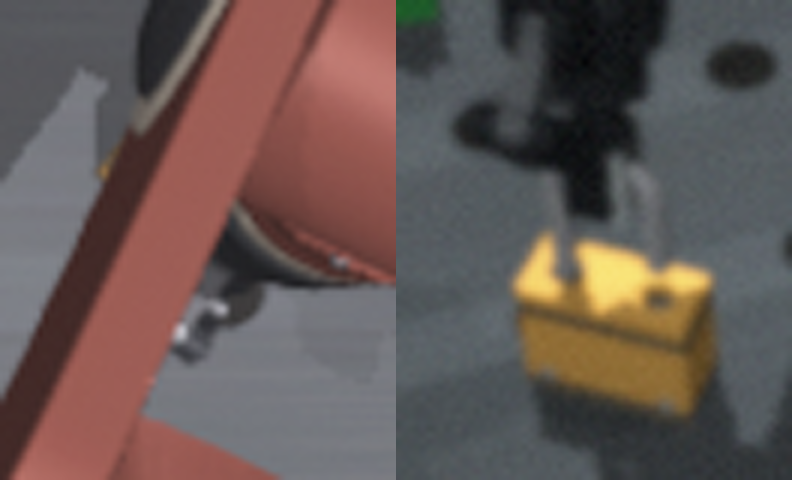

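The shackle now stands over the padlock's own hole (toe ~(655,262), hole ~(660,297) in the crop), and the body stayed put. I'll lift 1.5 cm, turn and carry, and get the case's heading from its lid edges.

Call:
move_arm(rows=[[0, 0, -0.3, 0, 0, 0, -1], [0, 0, -0.6, 0, 0, 0, -1], [0, 0, -0.6, 0, 0, 0, -1], [0, 0, 0, 0, 0, 0, -1]])

```text
time: 6.25
tool_pos: [0.5143, -0.1828, 0.1246]
tool_rot: [-0.0, 0.885, 0.466, 0.0]
contact_force: [-0.2, -0.2, -4.6]
gripper_width: 0.081
grasp_force: 58.5
```

```bash
python3 - <<'E'
from h import *
f=grab("top");im=cv2.imread("pics/top0.png").astype(int)
bl=(im[...,0]>im[...,2]+60)
from numpy.polynomial import polynomial as P
L=[];Rr=[]
for r in range(112,212,3):
    c=np.where(bl[r,140:262])[0]+140
    L.append(at(f,c[0],r,.08));
    row=im[r,190:262,0].astype(float);k=np.argmin(np.diff(row[10:]))+200
    Rr.append(at(f,k+.5,r,.08))
for A in(L,Rr):
    A=np.array(A);A=A[np.abs(A[:,1]-np.median(A[:,1]))<.02]
    p=np.polyfit(A[:,0],A[:,1],1)
    for _ in range(5):
        e=A[:,1]-np.polyval(p,A[:,0]);p=np.polyfit(*A[np.abs(e)<1.5*np.median(abs(e))+3e-4][:,:2].T,1)
    print("yaw into case",90+np.degrees(np.arctan(p[0])),"y at lug x",np.polyval(p,.6077))
C=[]
for c in range(178,232,3):
    r=np.where(bl[85:130,c])[0]
    C.append(at(f,c,r[0]+85,.08))
C=np.array(C);p=np.polyfit(C[:,1],C[:,0],1);print("far side",90-np.degrees(np.arctan(p[0])))
E
python3 go.py .6022 .0237 .125 -4.7
```

```text
yaw into case 83.95576993338355 y at lug x 0.2752345857410985
yaw into case 84.10450421033617 y at lug x 0.1077288441319036
far side 83.86334069270558
t 6.30 pos [ 0.5143 -0.1829  0.1243] yawy -34.41 tilt x 0.02 y -0.00 F [-0.7 -0.1 -5. ] M [-0.02  0.01  0.02] w 0.081 g 58.5
shift cm [22.01 -4.42 -0.06]
turn z -29.71162580588313
```

Call:
move_arm(rows=[[0, 0, 0, 0, 0, -3.55, -1], [0, 0, 0, 0, 0, -3.55, -1], [0, 0, 0, 0, 0, -3.55, -1], [0, 0, 0, 0, 0, -3.55, -1], [0, 0, 0, 0, 0, -3.55, -1], [0, 0, 0, 0, 0, -3.55, -1], [0, 0, 0, 0, 0, -3.55, -1], [0, 0, 0, 0, 0, -3.55, -1], [0, 0, 0, 0, 0, 0, -1]])

```text
time: 7.05
tool_pos: [0.5139, -0.1828, 0.1235]
tool_rot: [-0.001, 0.743, 0.669, -0.0]
contact_force: [0.4, -0.8, -4.7]
gripper_width: 0.081
grasp_force: 58.5
```

```bash
python3 go.py .6008 .0239 .125 -6
```

```text
t 7.05 pos [ 0.5139 -0.1828  0.1235] yawy -5.97 tilt x 0.04 y -0.07 F [ 0.4 -0.8 -4.7] M [-0.02  0.01  0.06] w 0.081 g 58.5
shift cm [21.46  6.5  -0.14]
turn z 0.03312917300340246
```

Smooth carry in 16 rows, ramped.

Call:
move_arm(rows=[[0.5, 0.15, 0, 0, 0, 0, -1], [1.0, 0.3, 0, 0, 0, 0, -1], [1.5, 0.45, 0, 0, 0, 0, -1], [1.7, 0.5, 0, 0, 0, 0, -1], [1.7, 0.5, 0, 0, 0, 0, -1], [1.7, 0.55, 0, 0, 0, 0, -1], [1.7, 0.55, 0, 0, 0, 0, -1], [1.7, 0.55, 0, 0, 0, 0, -1], [1.7, 0.55, 0, 0, 0, 0, -1], [1.7, 0.5, 0, 0, 0, 0, -1], [1.7, 0.5, 0, 0, 0, 0, -1], [1.7, 0.5, 0, 0, 0, 0, -1], [1.4, 0.4, 0, 0, 0, 0, -1], [1.0, 0.3, 0, 0, 0, 0, -1], [0.5, 0.15, 0, 0, 0, 0, -1], [0.26, 0.05, 0, 0, 0, 0, -1], [0, 0, 0, 0, 0, 0, -1], [0, 0, 0, 0, 0, 0, -1]])

```text
time: 8.55
tool_pos: [0.6013, 0.0229, 0.1242]
tool_rot: [0.0, 0.744, 0.669, -0.0]
contact_force: [0.1, -0.8, -4.3]
gripper_width: 0.081
grasp_force: 58.4
```

```bash
python3 go.py .6008 .0239 .112 -6
python3 - <<'E'
from h import *
f=grab("top");g=grab("scene")
for n,F in(("t",f),("s",g)): cv2.imwrite(f"pics/pre2{n}.png",F["img"])
print(proj(f,[.6077,.09,.0574]),proj(g,[.6077,.09,.0574]),proj(g,[.6025,.04,.07]),proj(f,[.6025,.04,.07]))
a=[cv2.resize(i,None,fx=6,fy=6,interpolation=cv2.INTER_CUBIC) for i in(f["img"][125:205,230:296],g["img"][180:260,365:431])]
cv2.imwrite("pics/pre2.png",np.hstack(a))
E
```

```text
t 8.55 pos [0.6013 0.0229 0.1242] yawy -6.06 tilt x -0.03 y -0.02 F [ 0.1 -0.8 -4.3] M [-0.03 -0.    0.04] w 0.081 g 58.4
shift cm [ 0.09 -0.06  1.22]
turn z -0.06107990789496398
(np.float64(247.05534916342816), np.float64(165.83193894531965)) (np.float64(414.12453269095175), np.float64(223.59299639640437)) (np.float64(391.08938914295595), np.float64(223.75301221493194)) (np.float64(270.5039337699716), np.float64(167.2761261831186))
```

View pics/pre2.png

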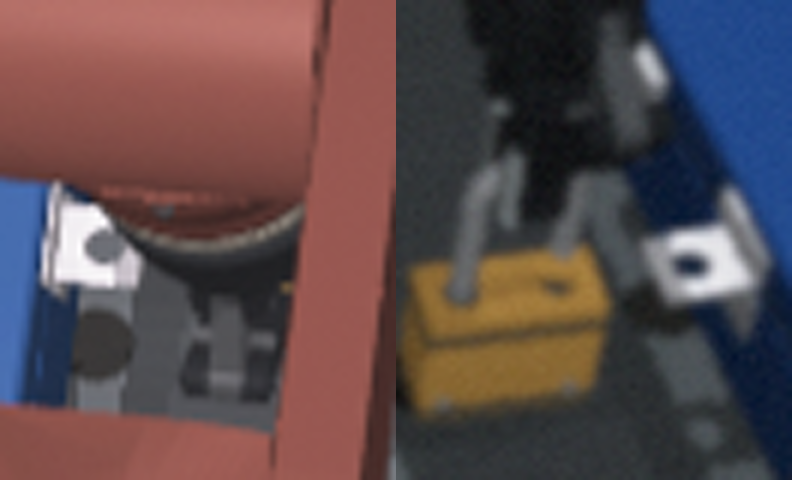

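The scene half shows the padlock upright in the grip, heading at the lug. Its hole is at crop (558,287) and the toe ~(570,252) above it, with the lug hole at (690,264). I measure its pose from these.

Run:
```python
from h import *
from scipy.optimize import least_squares
g=grab("scene")
P=dict(th=(162,287),hl=(64,293),D=(214,317),A=(199,248),Cc=(32,341),B=(14,268))
L=dict(th=(16.5,0),hl=(-16.5,0),A=(30,13),B=(-30,13),Cc=(-30,-13),D=(30,-13))
P={k:(np.array(v)+.5)/6-.5+[365,180] for k,v in P.items()}
def res(q):
    x,y,a,z=q;o=[]
    for k,(px,py) in L.items():
        px,py=px/1e3,py/1e3
        o+=list(np.array(proj(g,[x+np.cos(a)*px-np.sin(a)*py,y+np.sin(a)*px+np.cos(a)*py,.05+z]))-P[k])
    return np.array(o+[(z-.0145)/.002])
r=least_squares(res,[.6013,.0229,1.47,.0145],loss="soft_l1");print(r.x.round(4),np.degrees(r.x[2]));print(res(r.x).round(1))
print("lug scene",at(g,*((np.array([294,264])+.5)/6-.5+[365,180]),.0574))
```

```text
[0.6041 0.0237 1.3537 0.0147] 77.55893778919442
[ 0.3  0.   0.1  0.5 -0.8  1.   0.4  0.3 -0.  -1.8 -0.1 -0.6  0.1]
lug scene [0.60732096 0.08898948 0.0574    ]
```

```bash
cat > sil.py <<'E'
import sys
from h import *
from scipy.optimize import minimize
def sil(img,g,q0,z,prt=True,hole=True):
    k=6
    b,gr,r=[img[...,i].astype(float) for i in range(3)]
    yel=np.clip((np.minimum(r,gr)-b)/45,0,1)
    u,v=map(int,proj(g,[q0[0],q0[1],.03+z]));x0,y0=u-40,v-40
    Y=cv2.resize(yel[y0:y0+80,x0:x0+80],None,fx=k,fy=k,interpolation=cv2.INTER_LINEAR)
    def mask(q):
        x,y,a=q;p=[]
        for zz in(z,.05+z):
            for px,py in((.03,.013),(.03,-.013),(-.03,.013),(-.03,-.013)):
                p.append(proj(g,[x+np.cos(a)*px-np.sin(a)*py,y+np.sin(a)*px+np.cos(a)*py,zz]))
        p=((np.array(p)-[x0,y0]+.5)*k-.5)
        m=np.zeros(Y.shape,np.uint8);cv2.fillConvexPoly(m,cv2.convexHull(np.round(p*16).astype(np.int32)),255,cv2.LINE_AA,4)
        return cv2.GaussianBlur(m.astype(float)/255,(0,0),k*.6)
    f=lambda q:((mask(q)-Y)**2).mean()
    best=None
    for da in(-.12,-.06,0,.06,.12):
        s=np.array(q0)+[0,0,da]
        r_=minimize(f,s,method="Nelder-Mead",options=dict(initial_simplex=np.array([s,s+[.004,0,0],s+[0,.004,0],s+[0,0,.06]]),xatol=1e-5,fatol=1e-8))
        if best is None or r_.fun<best.fun: best=r_
    if prt: print("sil",best.x.round(4),"yaw %.1f"%np.degrees(best.x[2]),"err %.4f"%best.fun, "Y mean",Y.mean().round(3))
    return best.x
E
python3 - <<'E'
from sil import *
g=grab("scene")
sil(cv2.imread("pics/scene0.png"),g,[.5146,-.1831,.974],0)
for z in(.0135,.0147,.016): sil(cv2.imread("pics/pre2s.png"),g,[.603,.0235,1.42],z)
E
```

```text
sil [ 0.5109 -0.1834  0.9885] yaw 56.6 err 0.0053 Y mean 0.116
sil [0.5995 0.0262 1.4024] yaw 80.4 err 0.0093 Y mean 0.113
sil [0.6001 0.0258 1.3917] yaw 79.7 err 0.0094 Y mean 0.113
sil [0.6011 0.0253 1.4059] yaw 80.6 err 0.0096 Y mean 0.113
```

The body seems to lag the shackle by about 4°. I'll set it down on the table here and measure it more carefully from averaged frames.

Call:
move_arm(rows=[[0.1, -0.05, 0.5, 0, 0, 0, -1], [0, 0, 0.5, 0, 0, 0, -1], [0, 0, 0.3, 0, 0, 0, -1], [0, 0, 0.2, 0, 0, 0, -1], [0, 0, 0, 0, 0, 0, -1]])

```text
time: 9.17
tool_pos: [0.6017, 0.0242, 0.1103]
tool_rot: [0.0, 0.743, 0.669, 0.0]
contact_force: [-1.1, -0.4, 3.3]
gripper_width: 0.079
grasp_force: 59.5
```

```bash
python3 go.py .6008 .0239 .1097 -6
python3 - <<'E'
from sil import *
fs=[grab("scene") for _ in range(10)];g=fs[0]
im=np.mean([x["img"].astype(float) for x in fs],0);cv2.imwrite("pics/av.png",im.astype(np.uint8));np.save("av.npy",im)
sil(im,g,[.603,.0235,1.42],0)
u,v=map(int,proj(g,[.601,.03,.06]));print(u,v)
cv2.imwrite("pics/avc.png",cv2.resize(im[v-32:v+40,u-32:u+48].astype(np.uint8),None,fx=8,fy=8,interpolation=cv2.INTER_CUBIC))
E
```

```text
t 9.17 pos [0.6017 0.0242 0.1103] yawy -6.03 tilt x -0.02 y 0.06 F [-1.1 -0.4  3.3] M [-0.09  0.44 -0.  ] w 0.079 g 59.5
shift cm [-0.04 -0.09  0.06]
turn z -0.034221351525076216
sil [0.5984 0.028  1.4075] yaw 80.6 err 0.0101 Y mean 0.108
385 227
```

View pics/avc.png

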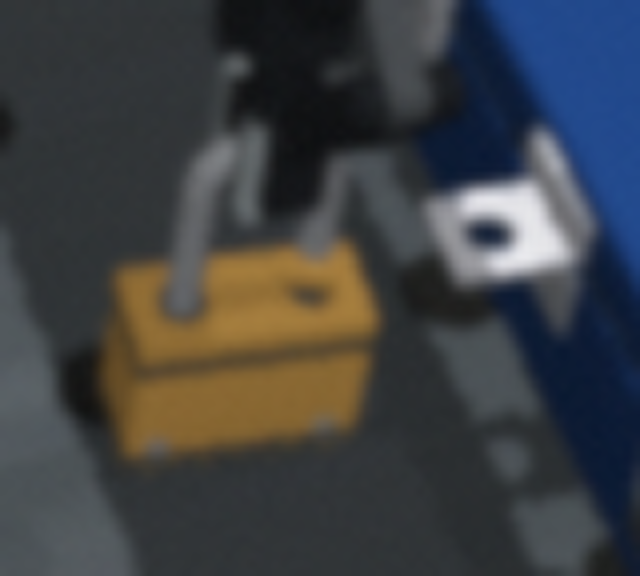

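The averaged view shows the padlock standing with its heel at (185,305), hole (310,293), far top edge (115,265)–(350,238) and near bottom edge (125,460)–(362,430). I compare these slopes with the model at several yaws.

Run:
```python
from h import *
g=grab("scene")
def W(a,px,py,z,x=.6008,y=.0245):
    px,py=px/1e3,py/1e3;X=[x+np.cos(a)*px-np.sin(a)*py,y+np.sin(a)*px+np.cos(a)*py,z]
    return (np.array(proj(g,X))-[353,195]+.5)*8-.5
for d in(76,78,80,82,84,86):
    a=np.radians(d)
    sl=lambda p,q:(q-p)[1]/(q-p)[0]
    e=[(W(a,-30,13,.05),W(a,30,13,.05)),(W(a,-30,-13,0.0),W(a,30,-13,0.0)),(W(a,-16.5,0,.05),W(a,16.5,0,.05))]
    print(d,[round(sl(*p),3) for p in e],[np.round(v).astype(int).tolist() for p in e for v in p])
a=np.radians(84);c=np.array([.6008,.0245]);h=c-.0165*np.array([np.cos(a),np.sin(a)])
print("toe expected (lowest pt, shackle 84):",[np.round(W(a,16.5,0,z)).tolist() for z in(.06,.062)])
# measured points at their heights
P=lambda u,v,z:at(g,*((np.array([u,v])+.5)/8-.5+[353,195]),z)
for n,p in dict(heel=(185,303,.052),hole=(310,293,.05),farL=(115,266,.05),farR=(350,239,.05),lug=(489,233,.0574),botL=(125,461,0),botR=(362,431,0),toe=(315,252,.061)).items(): print(n,P(*p).round(4))
```

```text
76 [np.float64(-0.07), np.float64(-0.073), np.float64(-0.07)] [[111, 266], [347, 250], [113, 471], [344, 454], [174, 302], [305, 293]]
78 [np.float64(-0.097), np.float64(-0.102), np.float64(-0.098)] [[110, 269], [344, 247], [115, 474], [345, 451], [174, 304], [304, 291]]
80 [np.float64(-0.125), np.float64(-0.131), np.float64(-0.126)] [[109, 273], [341, 244], [118, 477], [345, 448], [175, 305], [304, 289]]
82 [np.float64(-0.153), np.float64(-0.161), np.float64(-0.154)] [[109, 276], [338, 241], [121, 480], [346, 444], [175, 307], [303, 287]]
84 [np.float64(-0.182), np.float64(-0.191), np.float64(-0.184)] [[108, 280], [335, 238], [124, 483], [346, 441], [176, 309], [302, 286]]
86 [np.float64(-0.211), np.float64(-0.223), np.float64(-0.214)] [[108, 283], [332, 236], [127, 486], [346, 437], [177, 311], [301, 284]]
toe expected (lowest pt, shackle 84): [[307.0, 259.0], [308.0, 254.0]]
heel [0.5995 0.0101 0.052 ]
hole [0.6053 0.0417 0.05  ]
farL [ 0.5812 -0.0006  0.05  ]
farR [0.5924 0.0591 0.05  ]
lug [0.6076 0.0891 0.0574]
botL [ 0.6042 -0.0035  0.    ]
botR [0.6154 0.0582 0.    ]
toe [0.6017 0.0434 0.061 ]
```

The body's yaw is about 79.3° against 84° for the shackle. I'll swing the shackle back 4.7° about the heel on the table, then lift 5 mm and turn both +4.7° slowly.

Call:
move_arm(rows=[[0, 0.034, 0, 0, 0, 1.2, -1], [0, 0.034, 0, 0, 0, 1.2, -1], [0, 0.034, 0, 0, 0, 1.2, -1], [0, 0.034, 0, 0, 0, 1.2, -1], [0, 0, 0, 0, 0, 0, -1], [0, 0, -0.25, 0, 0, 0, -1], [0, 0, -0.25, 0, 0, 0, -1], [0, 0, 0, 0, 0, 0, -1], [0, 0, 0, 0, 0, -0.4, -1], [0, 0, 0, 0, 0, -0.8, -1], [0, 0, 0, 0, 0, -0.8, -1], [0, 0, 0, 0, 0, -0.8, -1], [0, 0, 0, 0, 0, -0.8, -1], [0, 0, 0, 0, 0, -0.8, -1], [0, 0, 0, 0, 0, -0.4, -1], [0, 0, 0, 0, 0, 0, -1], [0, 0, 0, 0, 0, 0, -1]])

```text
time: 11.13
tool_pos: [0.6025, 0.0242, 0.1144]
tool_rot: [0.0, 0.743, 0.669, 0.0]
contact_force: [-0.4, 0.6, -5.7]
gripper_width: 0.081
grasp_force: 58.5
```

```bash
python3 go.py .6008 .0239 .1115 -6
python3 - <<'E'
from sil import *
fs=[grab("scene") for _ in range(10)];g=fs[0]
im=np.mean([x["img"].astype(float) for x in fs],0)
sil(im,g,[.601,.025,1.42],.0045)
cv2.imwrite("pics/avd.png",cv2.resize(im[195:267,353:433].astype(np.uint8),None,fx=8,fy=8,interpolation=cv2.INTER_CUBIC))
E
```

```text
t 11.13 pos [0.6025 0.0242 0.1144] yawy -6.03 tilt x 0.00 y 0.01 F [-0.4  0.6 -5.7] M [-0.   -0.01 -0.01] w 0.081 g 58.5
shift cm [-0.05 -0.17  0.29]
turn z -0.033874350716558865
sil [0.5998 0.0274 1.4945] yaw 85.6 err 0.0107 Y mean 0.108
```

View pics/avd.png

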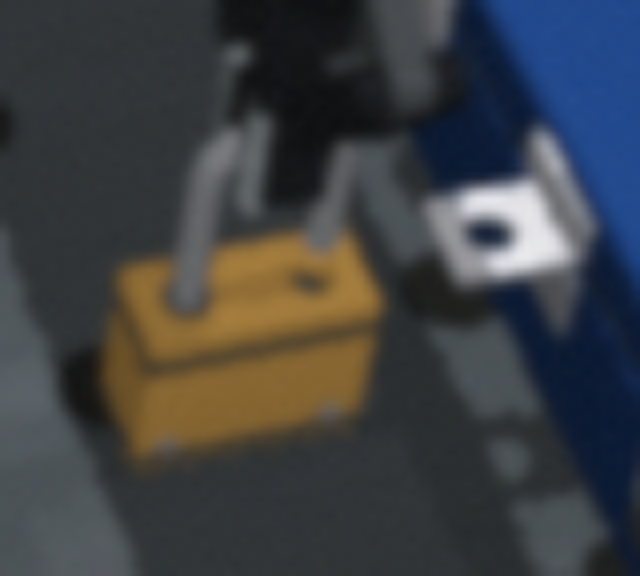

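Body yaw is now about 83–85° with the toe over its hole. I compute the relative displacement from hole to lug hole in the same camera.

Run:
```python
from h import *
g=grab("scene")
P=lambda u,v,z:at(g,*((np.array([u,v])+.5)/8-.5+[353,195]),z)
z=.0043
he,ho,lu,bl,br=P(188,301,.052+z),P(310,283,.05+z),P(489,233,.0574),P(138,465,z),P(362,427,z)
print("heel",he.round(4),"hole",ho.round(4),"lug",lu.round(4),"yaw",np.degrees(np.arctan2(*(ho-he)[[1,0]])),np.degrees(np.arctan2(*(br-bl)[[1,0]])))
fl,fr=P(118,268,.05+z),P(352,232,.05+z)
print("centre from corners",((bl+br+fl+fr)/4).round(4))
a=np.radians(84);u=np.array([np.cos(a),np.sin(a)]);
print("d hole->lug",(lu-ho)[:2].round(4))
tcp=manip.state()["tool_pos"][:2];print("TCP target if crown=TCP:",np.array([.6077,.0899])-.0165*u," via image:",tcp+(lu-ho)[:2])
```

```text
heel [0.6024 0.0092 0.0563] hole [0.6055 0.0411 0.0543] lug [0.6076 0.0891 0.0574] yaw 84.39525781046083 82.61100544799896
centre from corners [0.6014 0.0277 0.0293]
d hole->lug [0.0021 0.048 ]
TCP target if crown=TCP: [0.60597528 0.07349039]  via image: [0.60459112 0.07221276]
```

Call:
move_arm(rows=[[0.4, -0.1, 0, 0, 0, 0, -1], [0.6, -0.13, 0, 0, 0, 0, -1], [0.6, 0, 0.1, 0, 0, 0, -1], [0.4, 0, 0.1, 0, 0, 0, -1], [0, 0, 0.08, 0, 0, 0, -1], [0, 0, 0, 0, 0, 0, -1], [0, 0, 0, 0, 0, 0, -1]])

```text
time: 12.27
tool_pos: [0.6022, 0.0445, 0.1113]
tool_rot: [-0.0, 0.743, 0.669, -0.0]
contact_force: [-0.2, -0.6, -4.4]
gripper_width: 0.083
grasp_force: 58.5
```

```bash
python3 go.py .6053 .0728 .1115 -6
```

```text
t 12.27 pos [0.6022 0.0445 0.1113] yawy -6.02 tilt x -0.01 y -0.02 F [-0.2 -0.6 -4.4] M [-0.04 -0.03  0.02] w 0.083 g 58.5
shift cm [ 2.85  0.01 -0.02]
turn z -0.016440804416646415
```

Call:
move_arm(rows=[[0.15, 0, 0, 0, 0, 0, -1], [0.2, 0, 0, 0, 0, 0, -1], [0.2, 0, 0, 0, 0, 0, -1], [0.2, 0, 0, 0, 0, 0, -1], [0.2, 0, 0, 0, 0, 0, -1], [0.2, 0, 0, 0, 0, 0, -1], [0.15, 0, 0, 0, 0, 0, -1], [0, 0, 0, 0, 0, 0, -1]])

```text
time: 12.93
tool_pos: [0.6037, 0.0577, 0.1115]
tool_rot: [-0.0, 0.743, 0.669, 0.0]
contact_force: [-0.1, 0.1, -5.3]
gripper_width: 0.082
grasp_force: 58.5
```

```bash
python3 go.py .6053 .0728 .1115 -6
```

```text
t 12.93 pos [0.6037 0.0577 0.1115] yawy -6.01 tilt x 0.01 y -0.00 F [-0.1  0.1 -5.3] M [-0.03 -0.07  0.01] w 0.082 g 58.5
shift cm [1.52 0.   0.  ]
turn z -0.013650264804397239
```

No contact so far. I'll go the rest of the way.

Call:
move_arm(rows=[[0.15, 0, 0, 0, 0, 0, -1], [0.2, 0, 0, 0, 0, 0, -1], [0.2, 0, 0, 0, 0, 0, -1], [0.2, 0, 0, 0, 0, 0, -1], [0.2, 0, 0, 0, 0, 0, -1], [0.15, 0, 0, 0, 0, 0, -1], [0.15, 0, 0, 0, 0, 0, -1], [0.15, 0, 0, 0, 0, 0, -1], [0.1, 0, 0, 0, 0, 0, -1], [0, 0, 0, 0, 0, 0, -1], [0, 0, 0, 0, 0, 0, -1]])

```text
time: 13.85
tool_pos: [0.6052, 0.0722, 0.1115]
tool_rot: [0.0, 0.743, 0.669, -0.0]
contact_force: [-0.6, 0.2, -5.3]
gripper_width: 0.085
grasp_force: 58.5
```

```bash
python3 go.py .6053 .0728 .1115 -6;  python3 - <<'E'
from h import *
fs=[grab("scene") for _ in range(8)]
im=np.mean([x["img"].astype(float) for x in fs],0)
cv2.imwrite("pics/ave.png",cv2.resize(im[190:262,375:455].astype(np.uint8),None,fx=8,fy=8,interpolation=cv2.INTER_CUBIC))
print((np.array(proj(fs[0],[.6077,.0899,.0574]))-[375,190])*8)
E
```

```text
t 13.85 pos [0.6052 0.0722 0.1115] yawy -6.03 tilt x -0.00 y -0.00 F [-0.6  0.2 -5.3] M [ 0.01 -0.03 -0.02] w 0.085 g 58.5
shift cm [ 0.06 -0.   -0.  ]
turn z -0.03021890441289088
[312.63853447 268.84264152]
```

View pics/ave.png

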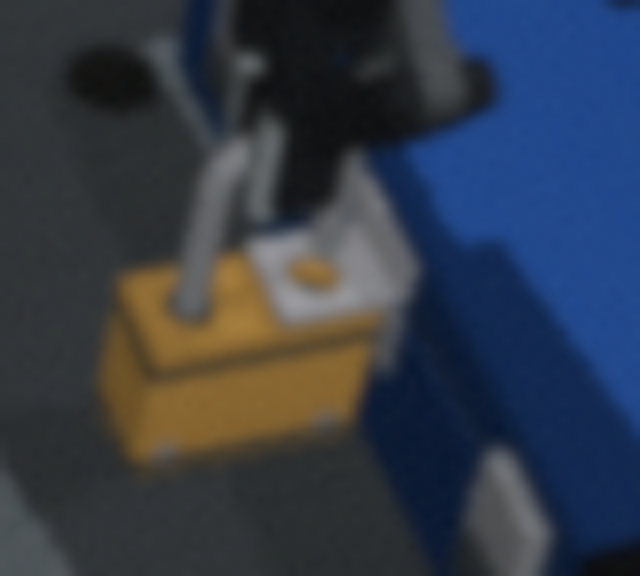

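The body is under the lug. The lug hole is at (315,272), and the toe axis extrapolated from heel leg plus 33 mm passes at (315,270), so it is aligned within ~0.5 mm. I'll lower to the table, then start pressing.

Call:
move_arm(rows=[[0, 0, 0.1, 0, 0, 0, -1], [0, 0, 0.1, 0, 0, 0, -1], [0, 0, 0.05, 0, 0, 0, -1], [0, 0, 0, 0, 0, 0, -1], [0, 0, 0, 0, 0, 0, -1]])

```text
time: 14.67
tool_pos: [0.6061, 0.0722, 0.1104]
tool_rot: [0.001, 0.743, 0.669, 0.001]
contact_force: [-1.2, -1.2, 4.3]
gripper_width: 0.08
grasp_force: 59.5
```

```bash
python3 go.py .6053 .0728 .1115 -6
```

```text
t 14.67 pos [0.6061 0.0722 0.1104] yawy -6.04 tilt x 0.01 y 0.12 F [-1.2 -1.2  4.3] M [-0.08  0.25  0.02] w 0.080 g 59.5
shift cm [ 0.05 -0.09 -0.11]
turn z -0.03544401047807355
```

Call:
move_arm(rows=[[0, 0, 0.1, 0, 0, 0, -1], [0, 0, 0.15, 0, 0, 0, -1], [0, 0, 0.15, 0, 0, 0, -1], [0, 0, 0.15, 0, 0, 0, -1], [0, 0, 0.15, 0, 0, 0, -1], [0, 0, 0.1, 0, 0, 0, -1], [0, 0, 0, 0, 0, 0, -1]])

```text
time: 15.25
tool_pos: [0.6059, 0.0722, 0.1017]
tool_rot: [0.001, 0.743, 0.669, 0.001]
contact_force: [-1.1, -0.5, 6.3]
gripper_width: 0.081
grasp_force: 59.9
```

```bash
python3 go.py
```

```text
t 15.25 pos [0.6059 0.0722 0.1017] yawy -6.03 tilt x 0.01 y 0.09 F [-1.1 -0.5  6.3] M [-0.09  0.23 -0.02] w 0.081 g 59.9
```

Call:
move_arm(rows=[[0, 0, 0.1, 0, 0, 0, -1], [0, 0, 0.1, 0, 0, 0, -1], [0, 0, 0.1, 0, 0, 0, -1], [0, 0, 0.1, 0, 0, 0, -1], [0, 0, 0.1, 0, 0, 0, -1], [0, 0, 0.1, 0, 0, 0, -1], [0, 0, 0.1, 0, 0, 0, -1], [0, 0, 0, 0, 0, 0, -1]])

```text
time: 15.92
tool_pos: [0.6061, 0.0722, 0.0953]
tool_rot: [0.001, 0.743, 0.669, 0.001]
contact_force: [-1.8, -0.3, 8.8]
gripper_width: 0.079
grasp_force: 60.1
```

```bash
python3 go.py
```

```text
t 15.92 pos [0.6061 0.0722 0.0953] yawy -6.03 tilt x 0.01 y 0.11 F [-1.8 -0.3  8.8] M [-0.11  0.36 -0.02] w 0.079 g 60.1
```

Call:
move_arm(rows=[[0, 0, 0.1, 0, 0, 0, -1], [0, 0, 0.1, 0, 0, 0, -1], [0, 0, 0.1, 0, 0, 0, -1], [0, 0, 0.1, 0, 0, 0, -1], [0, 0, 0.05, 0, 0, 0, -1], [0, 0, 0, 0, 0, 0, -1]])

```text
time: 16.42
tool_pos: [0.6069, 0.0724, 0.0922]
tool_rot: [0.001, 0.743, 0.669, 0.001]
contact_force: [-3.4, 0.2, 11.7]
gripper_width: 0.079
grasp_force: 60.7
```

```bash
python3 go.py
```

```text
t 16.42 pos [0.6069 0.0724 0.0922] yawy -6.03 tilt x 0.04 y 0.20 F [-3.4  0.2 11.7] M [ 0.    0.59 -0.07] w 0.079 g 60.7
```

Call:
move_arm(rows=[[0, -0.05, 0.05, 0, 0, 0, -1], [0, -0.05, 0.05, 0, 0, 0, -1], [0, 0, 0.05, 0, 0, 0, -1], [0, 0, 0.05, 0, 0, 0, -1], [0, 0, 0, 0, 0, 0, -1]])

```text
time: 16.83
tool_pos: [0.6067, 0.0726, 0.0914]
tool_rot: [0.002, 0.743, 0.669, 0.002]
contact_force: [-3.4, 1.1, 15.8]
gripper_width: 0.085
grasp_force: 61.1
```

```bash
python3 go.py
```

```text
t 16.83 pos [0.6067 0.0726 0.0914] yawy -6.03 tilt x 0.05 y 0.31 F [-3.4  1.1 15.8] M [-0.04  0.69 -0.04] w 0.085 g 61.1
```

Call:
move_arm(rows=[[0, -0.03, 0.05, 0, 0, 0, -1], [0, -0.03, 0.05, 0, 0, 0, -1], [0, 0, 0.05, 0, 0, 0, -1], [0, 0, 0, 0, 0, 0, -1]])

```text
time: 17.17
tool_pos: [0.6065, 0.0726, 0.0904]
tool_rot: [0.002, 0.743, 0.669, 0.003]
contact_force: [-3.4, 0.3, 16.3]
gripper_width: 0.08
grasp_force: 61.2
```

```bash
python3 go.py
```

```text
t 17.17 pos [0.6065 0.0726 0.0904] yawy -6.03 tilt x 0.06 y 0.37 F [-3.4  0.3 16.3] M [ 0.02  0.63 -0.03] w 0.080 g 61.2
```

Call:
move_arm(rows=[[0, -0.02, 0.05, 0, 0, 0, -1], [0, 0, 0.05, 0, 0, 0, -1], [0, 0, 0.05, 0, 0, 0, -1], [0, 0, 0, 0, 0, 0, -1]])

```text
time: 17.5
tool_pos: [0.6059, 0.0725, 0.0882]
tool_rot: [0.002, 0.743, 0.669, 0.002]
contact_force: [-3.3, 0.0, 15.8]
gripper_width: 0.08
grasp_force: 61.0
```

```bash
python3 go.py
```

```text
t 17.50 pos [0.6059 0.0725 0.0882] yawy -6.03 tilt x 0.03 y 0.31 F [-3.3  0.  15.8] M [-0.11  0.58  0.02] w 0.080 g 61.0
```

Call:
move_arm(rows=[[0, 0, 0.05, 0, 0, 0, -1], [0, 0, 0.05, 0, 0, 0, -1], [0, 0, 0, 0, 0, 0, -1]])

```text
time: 17.75
tool_pos: [0.6064, 0.0725, 0.0882]
tool_rot: [0.002, 0.743, 0.669, 0.002]
contact_force: [-4.3, -0.8, 18.5]
gripper_width: 0.082
grasp_force: 61.4
```

```bash
python3 go.py
```

```text
t 17.75 pos [0.6064 0.0725 0.0882] yawy -6.03 tilt x 0.04 y 0.38 F [-4.3 -0.8 18.5] M [-0.13  0.75 -0.02] w 0.082 g 61.4
```

It is on the hard stop, with no travel while the force rises. I'll unload gently and see whether it holds.

Call:
move_arm(rows=[[0, 0, -0.1, 0, 0, 0, -1], [0, 0, -0.1, 0, 0, 0, -1], [0, 0, -0.1, 0, 0, 0, -1], [0, 0, -0.1, 0, 0, 0, -1], [0, 0, 0, 0, 0, 0, -1]])

```text
time: 18.17
tool_pos: [0.6048, 0.0725, 0.0893]
tool_rot: [0.001, 0.743, 0.669, 0.001]
contact_force: [-1.7, -0.1, 8.6]
gripper_width: 0.083
grasp_force: 60.2
```

```bash
python3 go.py
```

```text
t 18.17 pos [0.6048 0.0725 0.0893] yawy -6.03 tilt x 0.02 y 0.18 F [-1.7 -0.1  8.6] M [-0.11  0.3  -0.03] w 0.083 g 60.2
```

Call:
move_arm(rows=[[0, 0, -0.1, 0, 0, 0, -1], [0, 0.05, -0.05, 0, 0, 0, -1], [0, 0, 0, 0, 0, 0, -1]])

```text
time: 18.42
tool_pos: [0.6045, 0.0725, 0.0895]
tool_rot: [0.0, 0.743, 0.669, 0.001]
contact_force: [-0.9, 0.8, 5.9]
gripper_width: 0.083
grasp_force: 59.8
```

```bash
python3 go.py
```

```text
t 18.42 pos [0.6045 0.0725 0.0895] yawy -6.03 tilt x 0.02 y 0.07 F [-0.9  0.8  5.9] M [ 0.02  0.06 -0.04] w 0.083 g 59.8
```

The height holds while the load falls below the spring force, so the pawl has caught. I'll release and retreat upward.

Call:
move_arm(rows=[[0, 0, -0.05, 0, 0, 0, -0.8], [0, 0, 0, 0, 0, 0, -0.6], [0, 0, 0, 0, 0, 0, -0.5], [0, 0, 0, 0, 0, 0, -0.5], [0, 0, -0.5, 0, 0, 0, -0.5], [0, 0, -1.5, 0, 0, 0, -0.5], [0, 0, -2.5, 0, 0, 0, -0.5], [0, 0, -3, 0, 0, 0, -0.5], [-2, 0, -3, 0, 0, 0, -0.5], [-4, 0, -2, 0, 0, 0, -0.5], [-4, 0, 0, 0, 0, 0, -0.5], [-4, 0, 0, 0, 0, 0, -0.5], [-4, 0, 0, 0, 0, 0, -0.5], [-4, 0, 0, 0, 0, 0, -0.5], [-2, 0, 0, 0, 0, 0, -0.5], [0, 0, 0, 0, 0, 0, -0.5]])

```text
time: 19.75
tool_pos: [0.5783, -0.1677, 0.2133]
tool_rot: [0.001, 0.745, 0.667, -0.001]
contact_force: [-0.4, 0.5, 0.6]
gripper_width: 0.255
grasp_force: 0.0
```

```bash
python3 go.py;  python3 - <<'E'
from h import *
g=grab("scene");f=grab("top")
a=[cv2.resize(i,None,fx=6,fy=6,interpolation=cv2.INTER_CUBIC) for i in(f["img"][125:205,220:286],g["img"][180:260,375:441])]
cv2.imwrite("pics/end.png",np.hstack(a))
E
```

```text
t 19.75 pos [ 0.5783 -0.1677  0.2133] yawy -6.33 tilt x -0.08 y 0.01 F [-0.4  0.5  0.6] M [0.09 0.01 0.04] w 0.255 g 0.0
```

View pics/end.png

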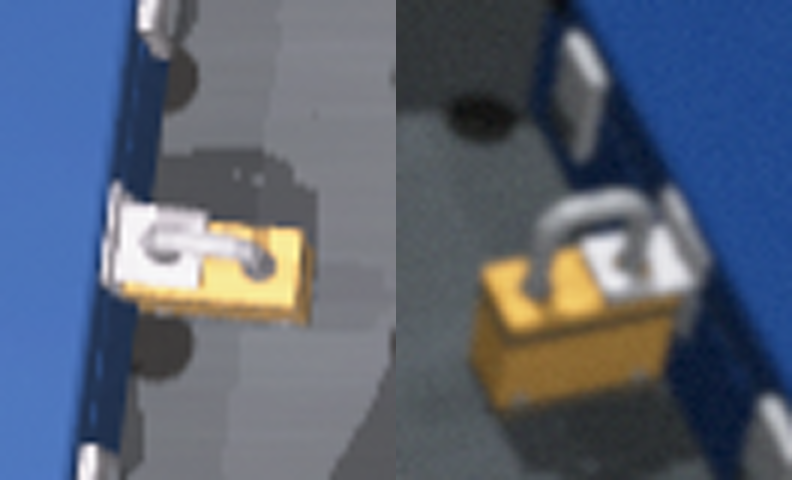

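The shackle is down: it passes through the lug hole (top half (165,240), scene half (635,265)) into the upright body, and the gripper is clear. Handing in.

```bash
python3 -c "
from plant import manip
print(manip.job_done())"
```

```text
the job is handed in; nothing more can be done
None
```

The job is handed in at about 20 s of the 64 s; no verdict came back. The last pictures show the brass padlock upright, its shackle down through the lug hole and caught by the pawl, with the gripper clear.

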